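# Weigh a pottery beaker and hold the focus ratchet on its third click

### The arm

A 7-joint arm with a two-finger parallel gripper is mounted at the origin on the work surface. World frame = base frame: x ahead of the robot, y to its left, z up, the work surface at z = 0. Lengths are in m, angles in rad, forces in N, time in s.
With the tool pointing down it reaches from about 0.425 to 0.875 m from the base axis. Payload 4.7 kg.
Tool frame: the origin (TCP) lies at the centre of the arm's flange, where the gripper is bolted on; the fingertips stand 173 mm ahead of it and the grasp point (between the pads) lies 155 mm ahead of it; z points along the fingers, y is the line along which they close (so a half turn about z gives the same grasp; the last joint's range is limited). The gripper opens to 85 mm and grips with 20 to 120 N. Pads are 22 mm wide; open, the fingers measure 114 mm over their backs; the gripper's body (76 mm by 85 mm) begins 54 mm behind the grasp point. The pads swing forward as they close: fully open they stand 13 mm farther back than shut.
Start: joints at [1.324, 0.321, -0.07, 1.45, 0.023, 1.371, -0.057], TCP at [0.168, -0.628, 0.405] pointing down, gripper open.
Joint ranges: [-2.86, 2.86], [-0.3, 2.09], [-1.38, 1.24], [0.06, 2.45], [-1.56, 4.7], [0.09, 2.05], [-2.69, 2.69]. Speed limits (rad/s): [2.57, 2.57, 3.14, 3.14, 3.14, 3.14, 3.14].

### API

Orientations are given as a 3x3 rotation matrix whose columns are the frame's x, y, z axes.
In Python, from workcell import sense, viewer, robot gives the robot as it stands. The module is installed in compiled form; this text tells all that it offers.
- The arm moves only by the tool play_rows, never from a script. Its argument "rows" is a list of rows, each a list of 7 numbers: the turn, a rotation vector about the world's x, y, z each as a share of 90 degrees, from -1 to 1, then the shift along the world's x, y, z each as a share of 0.25 m, from -1 to 1, then the opening, from -1 (shut) to 1 (fully open). A call has 1 to 10 rows; each row is the pose to reach, as a shift and turn from the pose commanded when the call began; what a row does not reach only later rows make up. A row lasts 1/10 s, in which the tool goes at most 50 mm and 8.59 degrees, less where a joint would pass 70% of its speed; a pose out of reach is approached as far as the arm can. A call with a number of a shift or a turn outside -1 to 1 is refused whole. A call with a gripper value outside its range is refused whole. The fingers move at their own pace and stop on an object; "newtons" is the grip in N (left out, the last holds). Time passes only in rows, so rows that repeat a pose let the fingers close. It gives the time, the measured TCP pose, the force, the opening and the grip force at its end, in the units of the state.
- sense(): the state, without advancing time (a new reading comes with each control period).
- viewer.snapshot(name): name is "scene" or "top" or "wrist"; returns a dict with "pixels" (384x512x3 uint8, red, green, blue), "z_map" (384x512 float32, m along the optical axis (not along the pixel's ray), 0 where there is no reading), "intrinsics" (3x3 intrinsics, pixels), "k1" (the pictures are not rectified: a ray, as slopes to the right and down, at radius r is drawn at 1 + k1 r^2 times it, then the intrinsics apply), "R" (3x3) and "t" (3): a world point X has camera coordinates R X + t. Camera axes: x right, y down, z forward; pixel columns grow to the right and rows downward; lengths in m; the calibration is good to about 2 mm. A picture is of the moment at which its call begins.
- robot.job_done(): hands the job in; it is judged then, once.
The state is a dict: "time": time; "qpos": joint angles; "joint_velocities": joint speeds; "effort": joint torques, N m; "position": TCP position; "orientation": TCP orientation; "ft_force": force on the tool from outside, world axes, zero at the start; "ft_torque": the same for the moment, N m; "finger_gap": opening from 0.0 (shut) to 1.0 (fully open); "finger_force": force on a finger pad.
Only numpy, scipy, OpenCV 4.12 (cv2) and the standard library are available. Lean on these libraries where they do the work, as an engineer would, in place of code of your own. Each camera call takes 0.05 s, during which the arm holds its last target. There are 200 camera calls.

### The job

Stand the straight-sided dark grey pottery beaker upright in the middle of the round balance pan, lowering it lightly so that the sprung pan is never pushed down onto its stop, and let go of it. Then take the focus lever by its upright post and swing it anticlockwise (seen from above) exactly three clicks, never over a fourth, and finish while still holding it in the third click, since it springs back when let go. Leave the other things on the bench where they are.

Things in the scene. Friction and masses are not known exactly. Their poses are not given: they have to be found in the camera images.
- beaker_center (a point): Centre (half-way up) of the loose beaker: straight-sided, open-topped dark grey pottery cup, no handle, 48 mm outer diameter, 70 mm tall, wall 4 mm, 0.18 to 0.34 kg. It starts upright on the bench, z axis up. It is the narrow straight one of three grey pottery pieces standing to the right of the stand, seen from the robot.
- pan_center (a point): Centre of the upper face of the round steel balance pan, 90 mm diameter, 60 mm above the bench unloaded. Sprung: sinks 2.5 mm per N (4 to 9 mm under the beaker); must not go lower than 16 mm, its stop is at 18 mm. x axis: across the base plate, away from the robot; y axis: along the plate towards the camera and then the lever.
- lever_grip (a point): Point on the axis of the lever's upright post, 95 mm above the bench. Post: black round bar, 16 mm diameter, from the steel lever arm (top 49 mm above the bench) up to 117 mm, free all round, 90 mm from the lever's vertical axis (origin of quadrant). x axis: from that axis out to the post; y axis: the way the post moves when advanced.
- pawl_tip (a point): Tip of the brass pawl on the lever's short tail, 65 mm from the lever's axis on the side opposite the post, 45 mm above the bench. It turns with the lever (the sprung pawl's own small in-and-out movement is not in this point).
- lever (a joint): Lever angle, rad: 0 at its rest stop (start), growing anticlockwise seen from above (post swings towards the robot), up to 1.5. A return spring pulls back with 6 N at the post at rest, 8 N at 1 rad, more than a notch can hold. Riding up a tooth adds up to 4 N at the post, past the crest it takes up to 4 N away: that drop is the click. It drives the camera towards the pan, 8 mm a click.
- quadrant: Fixed steel arc round the lever's axis (origin, at bench height; z up) with 5 upright teeth: 8 mm round pins at 70 mm radius, at -37.5, -22.5, -7.5, 7.5, 22.5 degrees from its x axis, anticlockwise positive; the pawl meets them in that order, one click each. Its x axis points to the third notch (between teeth 3 and 4). From rest to there the lever turns 44 to 63 degrees, varying.
- stand: Fixed aluminium base plate 240 x 380 x 12 mm, origin at the centre of its underside, x away from the robot, turned up to 0.2 rad. In it, in mm: pan centre (-50, -120), lever axis (30, 100); between them at (-50, 0) a small camera on a rail, top 109 mm above the bench, its lens 71 mm from the pan's centre at rest, stopping clear of a centred beaker at the third click.
- goblet_center (a point): Bystander: centre of a small dark grey pottery cup flaring to a 70 mm wide rim, 55 mm tall, point at 28 mm.
- lid_center (a point): Bystander: dark grey domed pottery lid with a loop on top, 90 mm diameter, 60 mm tall over the loop, point at 20 mm.
- tub: Bystander: clear plastic tub, 110 mm across, 50 mm tall, origin at its underside.
- glue: Bystander: small white glue bottle, 32 mm diameter, 100 mm tall, origin at its underside.
- sherd_a: Bystander: flat grey sherd about 70 x 45 x 7 mm, origin at its underside.
- sherd_b: Bystander: flat grey sherd 40 x 50 x 6 mm, origin at its underside.
Not all that is in view belongs to the job. Leave any blue or purple look-alike of the part that bears beaker_center alone.

How it is judged:
By the outcome, as a careful person would: the job done as asked, in the order asked, and still so for the second after the job is handed in, while the arm keeps its last pose, push and grip.
It also fails if it takes over 69 s, if anything falls off the work surface, if the arm or the gripper's body presses on something with over 40 N, if the wrist force passes 120 N, or if a joint passes its speed limit or range.

## Working session

There is one attempt and no reset: what is moved stays moved. The work goes in short steps, Python scripts to look and compute and a tool call to move; the robot and the scene stay as the last step left them, time stands still between calls to the robot, and variables do not carry over. Pictures are saved under pics/ and viewed, at most 10 in all, crops included, and the job is handed in when it is done.

Besides the shell and the picture viewer there is one more tool, called after "Emit:" as name(argument=value, ...) on one line, values as JSON. play_rows: Moves the arm, as the interface text tells. Its arguments: {"type":"object","properties":{"rows":{"type":"array"},"newtons":{"type":"number"}},"required":["rows"]}

```bash
mkdir -p pics; cat > h.py <<'E'
import numpy as np, cv2
from workcell import sense, viewer, robot
def snap(n):
    s=viewer.snapshot(n); np.savez(f'{n}.npz',**s); return s
def save(s,f): cv2.imwrite('pics/'+f,cv2.cvtColor(s['pixels'],cv2.COLOR_RGB2BGR))
def slopes(s,uv):
    K=np.array(s['intrinsics']);k=float(s['k1'])
    uv=np.atleast_2d(uv).astype(float)
    d=np.c_[(uv[:,0]-K[0,2])/K[0,0],(uv[:,1]-K[1,2])/K[1,1]]
    return cv2.undistortPoints(uv.reshape(-1,1,2),K,np.array([k,0,0,0.])).reshape(-1,2)
def plane(s,uv,z):
    d=np.c_[slopes(s,uv),np.ones(len(np.atleast_2d(uv)))]
    R=np.array(s['R']);t=np.array(s['t']);c=-R.T@t;w=d@R
    return c+w*((z-c[2])/w[:,2])[:,None]
def cloud(s):
    z=s['z_map'];h,w=z.shape
    v,u=np.mgrid[:h,:w];uv=np.c_[u.ravel(),v.ravel()]
    d=np.c_[slopes(s,uv),np.ones(h*w)]*z.reshape(-1,1)
    P=(d-np.array(s['t']))@np.array(s['R']); P[z.ravel()==0]=np.nan
    return P.reshape(h,w,3)
E
python3 - <<'E'
from h import *
st=sense();print({k:np.round(st[k],3) for k in st})
for n in('top','scene'):
    s=snap(n);save(s,n+'0.png');print(n,np.round(-np.array(s['R']).T@s['t'],3),s['k1'],np.round(s['R'],2).tolist())
E
```

```text
{'time': np.float64(0.0), 'qpos': array([ 1.324,  0.322, -0.07 ,  1.452,  0.023,  1.371, -0.057]), 'joint_velocities': array([-0.001, -0.   ,  0.001,  0.   ,  0.   , -0.   , -0.   ]), 'effort': array([ 0.0000e+00, -4.9358e+01, -3.8200e-01, -3.1433e+01,  1.3000e-02,
        1.2000e-02,  0.0000e+00]), 'position': array([ 0.168, -0.628,  0.404]), 'orientation': array([[ 0.966,  0.258, -0.001],
       [ 0.258, -0.966,  0.002],
       [-0.   , -0.002, -1.   ]]), 'ft_force': array([ 0.508, -1.087,  0.12 ]), 'ft_torque': array([0.037, 0.005, 0.043]), 'finger_force': np.float64(0.0), 'finger_gap': np.float64(1.0)}
top [ 0.304 -0.03   0.949] -0.031790503783837305 [[-0.14, -0.99, -0.0], [-0.97, 0.14, -0.21], [0.21, -0.03, -0.98]]
scene [ 1.138 -0.4    0.648] -0.06245293335464732 [[0.47, 0.88, 0.01], [0.55, -0.29, -0.78], [-0.69, 0.37, -0.62]]
```

View pics/top0.png

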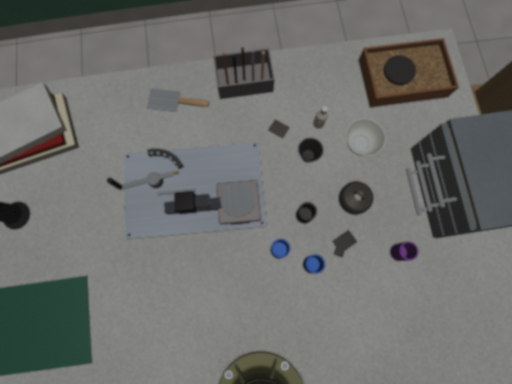

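View pics/scene0.png

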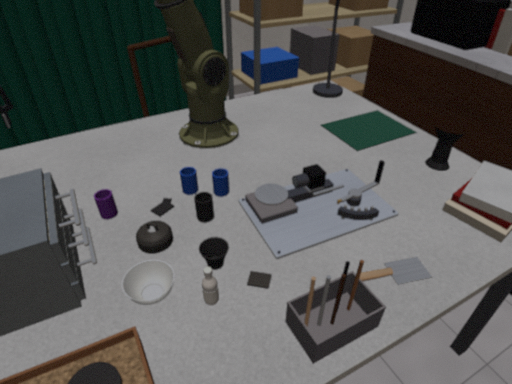

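The top view shows the beaker at (306,212), the goblet at (311,150), the pan at (238,202) and the lever's post at (115,183). The lever axis is at (155,180) and the teeth are around (165,157). The scene view shows the beaker at (204,207) and the post at (379,170). I'll measure these now.

```bash
python3 - <<'E'
from h import *
D={n:dict(np.load(n+'.npz')) for n in('top','scene')}
C={n:cloud(D[n]) for n in D}
t=C['top']
def reg(n,u0,u1,v0,v1,z0,z1,dark=None):
    P=C[n][v0:v1,u0:u1].reshape(-1,3);I=D[n]['pixels'][v0:v1,u0:u1].reshape(-1,3).max(1)
    m=(P[:,2]>z0)&(P[:,2]<z1)
    if dark: m&=I<dark
    return P[m]
def show(l,P):
    if len(P): print(l,len(P),'med',np.round(np.median(P,0),4),'min',np.round(P.min(0),3),'max',np.round(P.max(0),3))
    if len(P)>5:
        c,r=cv2.minEnclosingCircle(P[:,:2].astype(np.float32));print('   circ',np.round(c,4),round(r,4))
show('bench',reg('top',280,320,300,340,-1,1))
for n,b in(('top',(285,330,195,232)),('scene',(190,220,188,226))):
    show('beaker '+n,reg(n,*b,.015,.1)); show(' rim',reg(n,*b,.063,.08))
show('pan t',reg('top',205,270,172,230,.05,.08)); show('pan s',reg('scene',240,300,175,220,.05,.08))
show('post t',reg('top',100,130,170,195,.06,.14)); show('post s',reg('scene',365,395,150,190,.06,.14))
show('postcap t',reg('top',100,130,170,195,.11,.14)); 
show('quad',reg('top',140,190,145,172,.02,.07,70))
show('goblet',reg('top',295,330,135,165,.045,.08))
# plate corners
a=D['top'];hsv=cv2.cvtColor(a['pixels'],cv2.COLOR_RGB2HSV)
P=C['top'];m=((P[...,2]>.006)&(P[...,2]<.1)).astype(np.uint8);m[:,:100]=0;m[:,275:]=0;m[:135]=0;m[245:]=0
m=cv2.morphologyEx(m,cv2.MORPH_OPEN,np.ones((5,5)))
n,l,s,c=cv2.connectedComponentsWithStats(m);i=1+s[1:,4].argmax()
Q=P[l==i]; r=cv2.minAreaRect(Q[:,:2].astype(np.float32));print('plate',r)
E
python3 - <<'E'
import cv2
a=cv2.imread('pics/top0.png')[130:250,95:335];cv2.imwrite('pics/c1.png',cv2.resize(a,None,fx=3.3,fy=3.3,interpolation=2))
E
```

```text
bench 1594 med [ 0.1696 -0.1272 -0.0003] min [ 0.116 -0.185 -0.006] max [ 0.225 -0.07   0.005]
   circ [ 0.1701 -0.1276] 0.0702
beaker top 236 med [ 0.4358 -0.1842  0.0571] min [ 0.411 -0.207  0.015] max [ 0.458 -0.16   0.074]
   circ [ 0.4351 -0.183 ] 0.0241
 rim 104 med [ 0.4352 -0.1822  0.0688] min [ 0.411 -0.207  0.063] max [ 0.458 -0.16   0.074]
   circ [ 0.4351 -0.183 ] 0.0241
beaker scene 494 med [ 0.448  -0.1851  0.0485] min [ 0.322 -0.208  0.015] max [ 0.461 -0.116  0.071]
   circ [ 0.3916 -0.1761] 0.0705
 rim 110 med [ 0.4392 -0.1859  0.0683] min [ 0.412 -0.208  0.063] max [ 0.46  -0.163  0.071]
   circ [ 0.4363 -0.1851] 0.0242
pan t 945 med [ 0.4919 -0.0118  0.0595] min [ 0.448 -0.057  0.055] max [0.536 0.071 0.08 ]
   circ [0.4872 0.007 ] 0.0643
pan s 619 med [ 0.4969 -0.013   0.0594] min [ 0.449 -0.058  0.053] max [0.538 0.061 0.08 ]
   circ [0.498  0.0021] 0.0608
post t 95 med [0.5706 0.2875 0.1012] min [0.565 0.283 0.06 ] max [0.579 0.299 0.118]
   circ [0.573  0.2913] 0.0085
post s 114 med [0.5779 0.2864 0.092 ] min [0.566 0.282 0.06 ] max [0.584 0.297 0.118]
   circ [0.5749 0.2893] 0.0088
postcap t 37 med [0.5725 0.2908 0.1156] min [0.567 0.284 0.11 ] max [0.579 0.299 0.118]
   circ [0.5728 0.2917] 0.0083
quad 153 med [0.6481 0.1598 0.0416] min [0.607 0.123 0.029] max [0.668 0.208 0.053]
   circ [0.6393 0.1646] 0.05
goblet 183 med [ 0.6101 -0.2316  0.0527] min [ 0.567 -0.257  0.045] max [ 0.634 -0.19   0.06 ]
   circ [ 0.6    -0.2233] 0.0347
plate ((0.5488234162330627, 0.10487418621778488), (0.38022544980049133, 0.24086572229862213), 86.98413848876953)
```

View pics/c1.png

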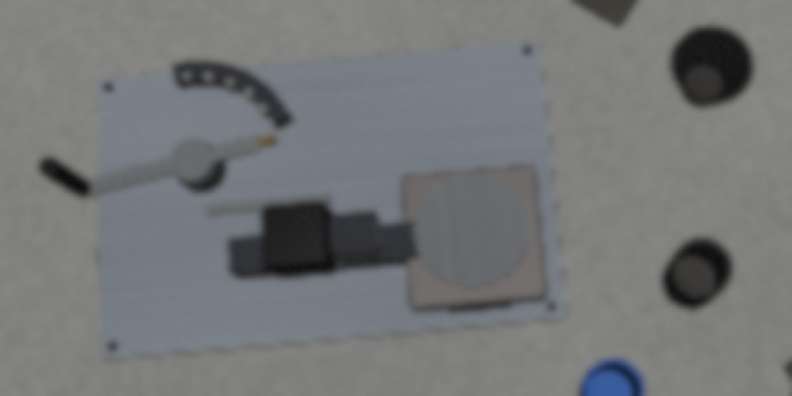

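Emit:
play_rows(rows=[[0, 0, 0.4, 0.52, 0.88, 0, 1], [0, 0, 0.4, 0.52, 0.88, 0, 1], [0, 0, 0.4, 0.52, 0.88, 0, 1], [0, 0, 0.4, 0.52, 0.88, 0, 1], [0, 0, 0.4, 0.52, 0.88, 0, 1], [0, 0, 0.4, 0.52, 0.88, 0, 1], [0, 0, 0.4, 0.52, 0.88, 0, 1]], newtons=30)

```text
time: 0.8
position: [0.2986, -0.4065, 0.4048]
orientation: [[0.627, 0.779, -0.0], [0.779, -0.627, -0.001], [-0.001, 0.0, -1.0]]
ft_force: [-0.3, -0.7, -0.5]
finger_gap: 0.998
finger_force: 0.0
```

Emit:
play_rows(rows=[[0, 0, 0.433, 0.55, 0.896, -0.18, 1], [0, 0, 0.433, 0.55, 0.896, -0.18, 1], [0, 0, 0.433, 0.55, 0.896, -0.18, 1], [0, 0, 0.433, 0.55, 0.896, -0.18, 1], [0, 0, 0.433, 0.55, 0.896, -0.18, 1], [0, 0, 0.433, 0.55, 0.896, -0.18, 1], [0, 0, 0.433, 0.55, 0.896, -0.18, 1], [0, 0, 0.433, 0.55, 0.896, -0.18, 1]])

```text
time: 1.6
position: [0.4346, -0.186, 0.3595]
orientation: [[0.004, 1.0, -0.001], [1.0, -0.004, -0.0], [-0.0, -0.001, -1.0]]
ft_force: [-0.3, -0.4, 0.3]
finger_gap: 1.0
finger_force: 0.0
```

```bash
python3 - <<'E'
from h import *
s=snap('wrist');save(s,'w1.png');st=sense();print(st['time'],st['position'],st['orientation'].round(3).tolist(),st['ft_force'],st['qpos'].round(2))
P=cloud(s);m=(P[...,2]>.06)&(P[...,2]<.078)&(np.hypot(P[...,0]-.436,P[...,1]+.184)<.06)
Q=P[m];print(len(Q));
if len(Q)>5:print(cv2.minEnclosingCircle(Q[:,:2].astype(np.float32)))
E
```

```text
1.65 [ 0.43435758 -0.1864836   0.35963743] [[0.005, 1.0, -0.0], [1.0, -0.005, -0.0], [-0.0, -0.0, -1.0]] [0.17937809 0.30442112 0.33476003] [ 0.91 -0.01 -0.55  1.92 -0.    1.23  0.35]
843
((0.43506190180778503, -0.18431618809700012), 0.023974264040589333)
```

View pics/w1.png

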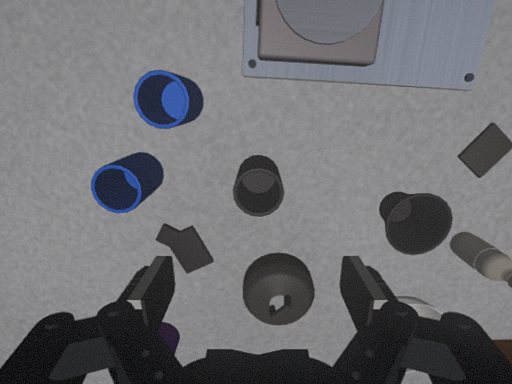

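The wrist view shows the beaker's rim centred at (258,190). It agrees with the top-view measurement to about 1 mm, so I descend and grip.

Emit:
play_rows(rows=[[0, 0, 0, 0.004, 0.008, -0.15, 1], [0, 0, 0, 0.004, 0.008, -0.3, 1], [0, 0, 0, 0.004, 0.008, -0.42, 1], [0, 0, 0, 0.004, 0.008, -0.52, 1], [0, 0, 0, 0.004, 0.008, -0.59, 1], [0, 0, 0, 0.004, 0.008, -0.62, 1], [0, 0, 0, 0.004, 0.008, -0.62, 1]])

```text
time: 2.35
position: [0.4352, -0.1835, 0.204]
orientation: [[0.004, 1.0, -0.002], [1.0, -0.004, 0.001], [0.001, -0.002, -1.0]]
ft_force: [-0.2, -0.3, -0.5]
finger_gap: 0.997
finger_force: 0.0
```

Emit:
play_rows(rows=[[0, 0, 0, 0, 0, 0, 0.3], [0, 0, 0, 0, 0, 0, 0], [0, 0, 0, 0, 0, 0, -0.3], [0, 0, 0, 0, 0, 0, -0.6], [0, 0, 0, 0, 0, 0, -1], [0, 0, 0, 0, 0, 0, -1], [0, 0, 0, 0, 0, 0, -1], [0, 0, 0, 0, 0, 0, -1]], newtons=30)

```text
time: 3.15
position: [0.4365, -0.1824, 0.206]
orientation: [[0.002, 1.0, 0.001], [1.0, -0.002, -0.002], [-0.002, 0.001, -1.0]]
ft_force: [-1.7, -1.2, 6.6]
finger_gap: 0.556
finger_force: 30.7
```

Emit:
play_rows(rows=[[0, 0, 0, 0, 0, 0.04, -1], [0, 0, 0, 0, 0, 0.12, -1], [0, 0, 0, 0, 0, 0.24, -1], [0, 0, 0, 0, 0, 0.36, -1], [0, 0, 0, 0, 0, 0.44, -1], [0, 0, 0, 0, 0, 0.44, -1], [0, 0, 0, 0, 0, 0.44, -1], [0, 0, 0, 0, 0, 0.44, -1], [0, 0, 0, 0, 0, 0.44, -1]])

```text
time: 4.05
position: [0.4355, -0.1818, 0.3133]
orientation: [[0.001, 1.0, -0.002], [1.0, -0.001, 0.002], [0.002, -0.002, -1.0]]
ft_force: [-0.1, -0.1, -2.1]
finger_gap: 0.559
finger_force: 31.7
```

```bash
python3 - <<'E'
from h import *
for i in range(6):
    s=snap('wrist');st=sense();print(st['time'],st['position'].round(4),st['ft_force'].round(2),st['finger_gap'])
t=snap('top');P=cloud(t)
m=(P[...,2]>.1)&(P[...,2]<.2)&(np.hypot(P[...,0]-.436,P[...,1]+.184)<.03);print(m.sum())
E
```

```text
4.1 [ 0.4356 -0.1819  0.3135] [-0.34  0.52 -1.94] 0.563899384833437
4.15 [ 0.4357 -0.1819  0.3137] [ 0.06  0.37 -2.02] 0.5608806739135198
4.2 [ 0.4359 -0.182   0.3139] [ 0.4   0.1  -2.35] 0.5594846490650539
4.25 [ 0.4359 -0.182   0.3141] [-0.02  0.01 -2.48] 0.5606001599009467
4.3 [ 0.436  -0.182   0.3143] [-0.14 -0.35 -1.28] 0.5637794273406288
4.35 [ 0.4361 -0.182   0.3145] [-0.09 -0.38 -2.55] 0.5650442773469103
121
```

Emit:
play_rows(rows=[[0, 0, 0, 0.02, 0.06, 0, -1], [0, 0, 0, 0.06, 0.18, 0, -1], [0, 0, 0, 0.1, 0.31, 0, -1], [0, 0, 0, 0.148, 0.44, 0, -1], [0, 0, 0, 0.187, 0.56, 0, -1], [0, 0, 0, 0.215, 0.65, 0, -1], [0, 0, 0, 0.228, 0.686, 0, -1], [0, 0, 0, 0.228, 0.686, 0, -1], [0, 0, 0, 0.228, 0.686, 0, -1], [0, 0, 0, 0.228, 0.686, 0, -1]])

```text
time: 5.4
position: [0.4928, -0.0123, 0.3146]
orientation: [[0.004, 1.0, -0.0], [1.0, -0.004, -0.001], [-0.001, -0.0, -1.0]]
ft_force: [0.3, 0.4, -2.1]
finger_gap: 0.563
finger_force: 31.7
```

```bash
python3 - <<'E'
from h import *
s=snap('wrist');st=sense();print(st['time'],st['position'].round(4),st['ft_force'].round(2),st['finger_gap'])
save(s,'w2.png');P=cloud(s)
Q=P[(P[...,2]>.055)&(P[...,2]<.066)&(np.hypot(P[...,0]-.493,P[...,1]+.0125)<.06)]
print(len(Q),Q.min(0),Q.max(0))
c=Q.min(0)
E
```

```text
5.45 [ 0.4928 -0.0121  0.3146] [ 0.23  0.59 -3.06] 0.5632703859625366
5637 [ 0.44847904 -0.04185845  0.05595926] [0.53719929 0.03158691 0.06278323]
```

View pics/w2.png

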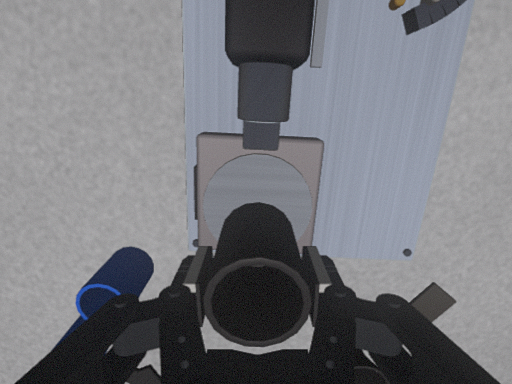

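The wrist view shows the beaker held upright over the pan, whose disc is centred at about (258,205). Next is the beaker's offset in the hand.

```bash
python3 - <<'E'
from h import *
s=dict(np.load('wrist.npz'));P=cloud(s)
Q=P[250:350,195:320].reshape(-1,3);Q=Q[(np.hypot(Q[:,0]-.493,Q[:,1]+.012)<.03)]
print(len(Q),np.nanpercentile(Q[:,2],[5,50,95,99]))
zt=np.nanpercentile(Q[:,2],97)
R=Q[Q[:,2]>zt-.006];print(len(R),R.min(0),R.max(0),cv2.minEnclosingCircle(R[:,:2].astype(np.float32)))
# lowest part of the outer wall: z of visible beaker bottom
B=P[205:260,225:290].reshape(-1,3);B=B[(B[:,2]>.07)];print('wall',B.min(0),B.max(0))
m=P[:260,:,:].reshape(-1,3);m=m[(m[:,2]>.055)&(m[:,2]<.066)&(np.hypot(m[:,0]-.493,m[:,1]+.0125)<.05)]
A=np.c_[2*m[:,:2],np.ones(len(m))]
h=cv2.convexHull(m[:,:2].astype(np.float32))[:,0];h=h[h[:,1]>-.02]
A=np.c_[2*h,np.ones(len(h))];x=np.linalg.lstsq(A,(h**2).sum(1),rcond=None)[0];print('pan',x[:2],np.sqrt(x[2]+x[0]**2+x[1]**2))
E
```

```text
10981 [0.13146006 0.17154117 0.18419491 0.21917803]
506 [ 0.47329917 -0.00369044  0.20856452] [0.51257837 0.00593642 0.22168995] ((0.492938756942749, 0.004561246372759342), 0.01973974145948887)
wall [ 0.47257741 -0.00335102  0.10983092] [0.51325022 0.01040636 0.17992949]
pan [ 0.49279701 -0.01272558] 0.04424498047801991
```

Emit:
play_rows(rows=[[0, 0, 0, 0, 0.004, -0.03, -1], [0, 0, 0, 0, 0.004, -0.08, -1], [0, 0, 0, 0, 0.004, -0.12, -1], [0, 0, 0, 0, 0.004, -0.15, -1], [0, 0, 0, 0, 0.004, -0.168, -1], [0, 0, 0, 0, 0.004, -0.176, -1], [0, 0, 0, 0, 0.004, -0.176, -1], [0, 0, 0, 0, 0.004, -0.176, -1]])

```text
time: 6.25
position: [0.4933, -0.0094, 0.2711]
orientation: [[0.001, 1.0, 0.001], [1.0, -0.001, -0.0], [-0.0, 0.001, -1.0]]
ft_force: [-0.2, 0.0, -2.0]
finger_gap: 0.566
finger_force: 31.6
```

Emit:
play_rows(rows=[[0, 0, 0, 0, 0, -0.004, -1], [0, 0, 0, 0, 0, -0.008, -1], [0, 0, 0, 0, 0, -0.012, -1], [0, 0, 0, 0, 0, -0.016, -1], [0, 0, 0, 0, 0, -0.02, -1], [0, 0, 0, 0, 0, -0.024, -1], [0, 0, 0, 0, 0, -0.028, -1], [0, 0, 0, 0, 0, -0.032, -1], [0, 0, 0, 0, 0, -0.032, -1], [0, 0, 0, 0, 0, -0.032, -1]])

```text
time: 7.25
position: [0.4931, -0.0095, 0.2628]
orientation: [[0.002, 1.0, 0.0], [1.0, -0.002, -0.0], [-0.0, 0.0, -1.0]]
ft_force: [0.1, -0.1, -0.5]
finger_gap: 0.562
finger_force: 31.8
```

```bash
python3 - <<'E'
from h import *
F=[]
for i in range(8):
    s=snap('wrist');st=sense();F.append(st['ft_force'])
print(st['time'],st['position'].round(4),np.mean(F,0).round(2),np.std(F,0).round(2))
P=cloud(s);
B=P[120:200,225:290].reshape(-1,3);B=B[(B[:,2]>.045)&(np.hypot(B[:,0]-.493,B[:,1]+.0127)<.044)&(B[:,1]>.014)];print('pan z',len(B),np.nanmedian(B[:,2]))
E
```

```text
7.65 [ 0.4931 -0.0095  0.2627] [-0.74  0.3  -0.44] [0.5  0.53 0.22]
pan z 1606 0.05710253417167507
```

Emit:
play_rows(rows=[[0, 0, 0, 0, 0, -0.003, -1], [0, 0, 0, 0, 0, -0.003, -1], [0, 0, 0, 0, 0, -0.003, 0.4], [0, 0, 0, 0, 0, -0.003, 0.6], [0, 0, 0, 0, 0, -0.003, 0.8], [0, 0, 0, 0, 0, -0.003, 0.8], [0, 0, 0, 0, 0, -0.003, 0.8]])

```text
time: 8.35
position: [0.4931, -0.0095, 0.262]
orientation: [[0.001, 1.0, 0.0], [1.0, -0.001, -0.0], [-0.0, 0.0, -1.0]]
ft_force: [0.1, -0.2, -0.4]
finger_gap: 0.9
finger_force: 0.0
```

```bash
python3 - <<'E'
from h import *
s=snap('wrist');save(s,'w3.png');st=sense()
print(st['time'],st['position'].round(4),st['ft_force'].round(2),st['finger_gap'])
P=cloud(s)
B=P[120:200,225:290].reshape(-1,3);B=B[(B[:,2]>.04)&(np.hypot(B[:,0]-.493,B[:,1]+.0127)<.044)&(B[:,1]>.014)];print('pan z',len(B),np.nanmedian(B[:,2]))
E
```

```text
8.4 [ 0.4931 -0.0095  0.262 ] [0.75 0.34 0.3 ] 0.8944408182151633
pan z 1598 0.05554228438676398
```

View pics/w3.png

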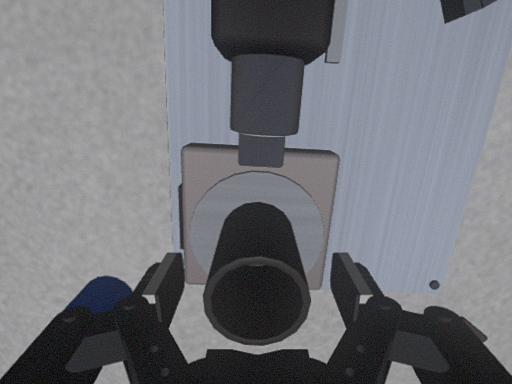

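The beaker is released: it stands centred on the pan, with its rim at about (258,300) and the fingers clear on both sides. I rise and move over to look at the lever.

Emit:
play_rows(rows=[[0, 0, 0, 0, 0, 0.03, 0.9], [0, 0, 0, 0, 0, 0.1, 0.9], [0, 0, 0, 0, 0, 0.22, 1], [0, 0, 0, 0, 0, 0.38, 1], [0, 0, 0, 0, 0, 0.5, 1], [0, 0, 0, 0, 0, 0.52, 1], [0, 0, 0, 0.1, 0.16, 0.52, 1], [0, 0, 0, 0.2, 0.32, 0.52, 1], [0, 0, 0, 0.28, 0.48, 0.52, 1], [0, 0, 0, 0.28, 0.48, 0.52, 1]])

```text
time: 9.4
position: [0.5633, 0.1171, 0.3913]
orientation: [[-0.008, 1.0, -0.001], [1.0, 0.008, 0.006], [0.006, -0.001, -1.0]]
ft_force: [-0.1, 0.8, 0.6]
finger_gap: 1.001
finger_force: 0.0
```

Emit:
play_rows(rows=[[0, 0, 0, 0, 0, 0, 1], [0, 0, 0, 0, 0, 0, 1]])

```text
time: 9.6
position: [0.5629, 0.1092, 0.3914]
orientation: [[0.003, 1.0, -0.001], [1.0, -0.003, -0.001], [-0.001, -0.001, -1.0]]
ft_force: [0.6, -0.2, -0.4]
finger_gap: 1.0
finger_force: 0.0
```

```bash
python3 - <<'E'
from h import *
s=snap('wrist');save(s,'w4.png');st=sense()
print(st['time'],st['position'].round(4),st['ft_force'].round(2),st['finger_gap'])
P=cloud(s)
ok=lambda a:print(a)
Q=P[(P[...,2]>.108)&(P[...,2]<.125)&(np.hypot(P[...,0]-.5735,P[...,1]-.2905)<.03)];print('post cap',len(Q))
if len(Q)>4:print(cv2.minEnclosingCircle(Q[:,:2].astype(np.float32)))
E
```

```text
9.65 [0.5629 0.1088 0.3917] [ 0.68 -1.97  1.13] 1.0022138022658322
post cap 0
```

View pics/w4.png

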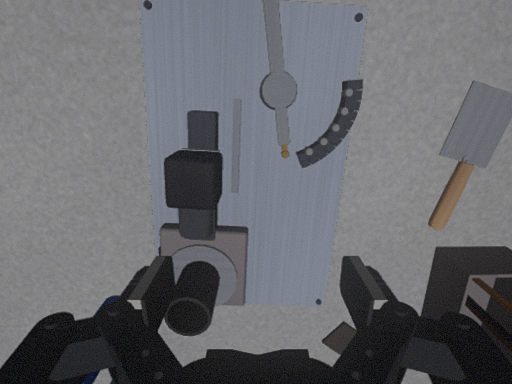

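The wrist view shows the hub at (279,90), the pawl at (285,153), and five pins along the arc from (309,152) to (350,93).

```bash
python3 - <<'E'
from h import *
s=dict(np.load('wrist.npz'));P=cloud(s);im=s['pixels'];g=cv2.cvtColor(im,cv2.COLOR_RGB2GRAY)
dark=(g<85).astype(np.uint8);dark[:70]=0;dark[175:]=0;dark[:,:290]=0;dark[:,370:]=0
fill=cv2.morphologyEx(dark,cv2.MORPH_CLOSE,np.ones((11,11)))
hole=((fill>0)&(g>95)).astype(np.uint8)
n,l,st,c=cv2.connectedComponentsWithStats(hole)
# hub
zh=np.nanmedian(P[85:95,274:284,2]);hub=(abs(P[...,2]-zh)<.004)
h=cv2.HoughCircles(g[60:120,250:310],cv2.HOUGH_GRADIENT,1,30,param1=80,param2=12,minRadius=13,maxRadius=25)
print('hub z',zh,h)
hc=h[0,0,:2]+[250,60];ax=plane(s,hc,zh)[0];print('axis',ax,'plate est .5841 .2032')
ax=np.array([.5841,.2032]) if np.hypot(*(ax[:2]-[.5841,.2032]))>.006 else ax[:2]
for i in range(1,n):
    if st[i,4]<8: continue
    z=np.nanmedian(P[l==i][:,2]);p=plane(s,c[i],z)[0][:2]-ax;print(c[i].round(1),st[i,4],'z',z.round(4),'r',np.hypot(*p).round(4),'ang',np.degrees(np.arctan2(p[1],p[0])).round(2))
hsv=cv2.cvtColor(im,cv2.COLOR_RGB2HSV)
m=((hsv[...,0]>10)&(hsv[...,0]<30)&(hsv[...,1]>100)).astype(np.uint8);m[:120]=0;m[175:]=0;m[:,:270]=0;m[:,300:]=0
v,u=np.nonzero(m);z=np.nanmedian(P[m>0][:,2]);p=plane(s,[u.mean(),v.mean()],z)[0][:2]-ax;print('pawl',u.mean(),v.mean(),z,np.hypot(*p),np.degrees(np.arctan2(p[1],p[0])))
E
```

```text
hub z 0.050442062800088276 [[[28.5 29.5 19.6]]]
axis [0.58436707 0.20230568 0.05044206] plate est .5841 .2032
[349.   92.1] 40 z 0.0524 r 0.0702 ang -1.93
[344.3 110.8] 38 z 0.0527 r 0.0701 ang -16.83
[335.6 127.4] 33 z 0.0527 r 0.07 ang -31.75
[323.5 141.5] 32 z 0.0525 r 0.0703 ang -46.83
[309.1 151.6] 33 z 0.0525 r 0.0703 ang -61.55
pawl 284.5806451612903 151.03225806451613 0.05130255296414063 0.06190313186838518 -82.8668880593973
```

The pins sit at 70 mm radius, 15° apart, which is as specified. The pawl rests at -82.9° and the third notch is at -24.3°, so the swing is about 58.6°, with crests at 51° and 66°. I go above the post.

Emit:
play_rows(rows=[[0, 0, 0.078, 0.01, 0.15, 0, 1], [0, 0, 0.078, 0.02, 0.32, 0, 1], [0, 0, 0.078, 0.03, 0.49, 0, 1], [0, 0, 0.078, 0.04, 0.63, 0, 1], [0, 0, 0.078, 0.041, 0.71, 0, 1], [0, 0, 0.078, 0.041, 0.73, 0, 1], [0, 0, 0.078, 0.041, 0.73, 0, 1], [0, 0, 0.078, 0.041, 0.73, 0, 1], [0, 0, 0.078, 0.041, 0.73, 0, 1]])

```text
time: 10.55
position: [0.5741, 0.2907, 0.3921]
orientation: [[-0.117, 0.993, 0.001], [0.993, 0.117, -0.001], [-0.002, 0.001, -1.0]]
ft_force: [0.3, 0.5, -0.0]
finger_gap: 1.0
finger_force: 0.0
```

```bash
python3 - <<'E'
from h import *
s=snap('top');st=sense()
print(st['time'],st['position'].round(4),st['orientation'].round(3).tolist(),st['qpos'].round(2))
P=cloud(s)
Q=P[(P[...,2]>.1)&(P[...,2]<.15)&(np.hypot(P[...,0]-.493,P[...,1]+.012)<.035)];print('beaker rim',len(Q),Q[:,2].max(),cv2.minEnclosingCircle(Q[:,:2].astype(np.float32)))
E
```

```text
10.6 [0.574  0.291  0.3921] [[-0.118, 0.993, 0.001], [0.993, 0.118, -0.001], [-0.001, 0.0, -1.0]] [ 0.14  0.44 -0.88  1.46  0.35  1.4  -0.63]
beaker rim 165 0.12768751155829142 ((0.4919062852859497, -0.010516472160816193), 0.023804526776075363)
```

Emit:
play_rows(rows=[[0, 0, 0, -0.003, 0.002, -0.1, 1], [0, 0, 0, -0.003, 0.002, -0.22, 1], [0, 0, 0, -0.003, 0.002, -0.34, 1], [0, 0, 0, -0.003, 0.002, -0.45, 1], [0, 0, 0, -0.003, 0.002, -0.53, 1], [0, 0, 0, -0.003, 0.002, -0.568, 1], [0, 0, 0, -0.003, 0.002, -0.568, 1], [0, 0, 0, -0.003, 0.002, -0.568, 1]])

```text
time: 11.4
position: [0.573, 0.2934, 0.2511]
orientation: [[-0.12, 0.993, 0.001], [0.993, 0.12, 0.001], [0.0, 0.001, -1.0]]
ft_force: [0.1, 0.2, -0.2]
finger_gap: 0.999
finger_force: 0.0
```

Emit:
play_rows(rows=[[0, 0, 0, 0, 0, 0, 0.3], [0, 0, 0, 0, 0, 0, 0], [0, 0, 0, 0, 0, 0, -0.3], [0, 0, 0, 0, 0, 0, -0.5], [0, 0, 0, 0, 0, 0, -0.7], [0, 0, 0, 0, 0, 0, -1], [0, 0, 0, 0, 0, 0, -1], [0, 0, 0, 0, 0, 0, -1], [0, 0, 0, 0, 0, 0, -1]], newtons=40)

```text
time: 12.3
position: [0.5733, 0.2935, 0.2504]
orientation: [[-0.12, 0.993, 0.002], [0.993, 0.12, 0.001], [0.001, 0.002, -1.0]]
ft_force: [6.2, 2.0, -0.8]
finger_gap: 0.174
finger_force: 39.2
```

```bash
python3 - <<'E'
from h import *
st=sense();print({k:np.round(st[k],4).tolist() for k in('time','position','orientation','ft_force','finger_gap','finger_force','qpos')})
ax=np.array([.5843,.2026]);d=st['position'][:2]-ax;r=np.hypot(*d);a0=np.arctan2(d[1],d[0]);print('r',r,'ang',np.degrees(a0))
for k in range(4,61,4):
    t=np.radians(k);e=r*np.array([np.cos(a0+t),np.sin(a0+t)])-d;print(k,round(k/90,4),(e/.25).round(3))
E
```

```text
{'time': 12.3, 'position': [0.5733, 0.2935, 0.2504], 'orientation': [[-0.1204, 0.9927, 0.002], [0.9927, 0.1204, 0.001], [0.0007, 0.0021, -1.0]], 'ft_force': [6.2228, 1.9992, -0.793], 'finger_gap': 0.1738, 'finger_force': 39.2403, 'qpos': [0.1071, 0.5601, -0.8233, 1.6159, 0.4398, 1.1583, -0.6983]}
r 0.09160716476795681 ang 96.90660071527094
4 0.0444 [-0.025 -0.004]
8 0.0889 [-0.05 -0.01]
12 0.1333 [-0.075 -0.017]
16 0.1778 [-0.099 -0.026]
20 0.2222 [-0.122 -0.037]
24 0.2667 [-0.144 -0.049]
28 0.3111 [-0.166 -0.063]
32 0.3556 [-0.186 -0.079]
36 0.4 [-0.205 -0.095]
40 0.4444 [-0.224 -0.113]
44 0.4889 [-0.24  -0.133]
48 0.5333 [-0.256 -0.153]
52 0.5778 [-0.27  -0.175]
56 0.6222 [-0.282 -0.197]
60 0.6667 [-0.293 -0.22 ]
```

Emit:
play_rows(rows=[[0, 0, 0.0222, -0.012, -0.002, 0, -1], [0, 0, 0.0444, -0.025, -0.004, 0, -1], [0, 0, 0.0667, -0.038, -0.007, 0, -1], [0, 0, 0.0889, -0.05, -0.01, 0, -1], [0, 0, 0.1111, -0.063, -0.013, 0, -1], [0, 0, 0.1333, -0.075, -0.017, 0, -1], [0, 0, 0.1556, -0.087, -0.021, 0, -1], [0, 0, 0.1778, -0.099, -0.026, 0, -1], [0, 0, 0.2, -0.111, -0.031, 0, -1], [0, 0, 0.2222, -0.122, -0.037, 0, -1]])

```text
time: 13.3
position: [0.543, 0.2844, 0.2504]
orientation: [[-0.454, 0.891, 0.003], [0.891, 0.454, 0.002], [0.0, 0.003, -1.0]]
ft_force: [6.2, 3.3, -1.7]
finger_gap: 0.173
finger_force: 39.2
```

Emit:
play_rows(rows=[[0, 0, 0.0222, -0.011, -0.006, 0, -1], [0, 0, 0.0444, -0.022, -0.012, 0, -1], [0, 0, 0.0667, -0.033, -0.019, 0, -1], [0, 0, 0.0889, -0.044, -0.026, 0, -1], [0, 0, 0.1111, -0.054, -0.034, 0, -1], [0, 0, 0.1333, -0.064, -0.042, 0, -1], [0, 0, 0.1556, -0.074, -0.05, 0, -1], [0, 0, 0.1778, -0.083, -0.058, 0, -1], [0, 0, 0.2, -0.093, -0.067, 0, -1], [0, 0, 0.2222, -0.102, -0.076, 0, -1]])

```text
time: 14.3
position: [0.5171, 0.2652, 0.2504]
orientation: [[-0.731, 0.682, 0.002], [0.682, 0.731, 0.001], [-0.001, 0.002, -1.0]]
ft_force: [4.3, 1.5, -0.7]
finger_gap: 0.178
finger_force: 39.4
```

```bash
python3 - <<'E'
from h import *
s=snap('top');st=sense();print({k:np.round(st[k],4).tolist() for k in('time','position','ft_force','finger_gap','finger_force','qpos')})
ax=np.array([.5843,.2026]);d=st['position'][:2]-ax;print(np.hypot(*d),np.degrees(np.arctan2(d[1],d[0])),np.degrees(np.arctan2(st['orientation'][1,1],st['orientation'][0,1])))
E
```

```text
{'time': 14.35, 'position': [0.5168, 0.2649, 0.2504], 'ft_force': [4.0273, 0.2851, -0.5901], 'finger_gap': 0.1795, 'finger_force': 39.5007, 'qpos': [0.3008, 0.5022, -1.017, 1.7749, 0.4705, 1.1304, -0.0474]}
0.09183226651105784 137.27932510265427 47.05989975630652
```

Emit:
play_rows(rows=[[0, 0, 0.0222, -0.008, -0.01, 0, -1], [0, 0, 0.0444, -0.016, -0.02, 0, -1], [0, 0, 0.0667, -0.024, -0.03, 0, -1], [0, 0, 0.0889, -0.032, -0.04, 0, -1], [0, 0, 0.1111, -0.039, -0.051, 0, -1], [0, 0, 0.1333, -0.046, -0.062, 0, -1], [0, 0, 0.1556, -0.052, -0.073, 0, -1], [0, 0, 0.1778, -0.058, -0.084, 0, -1], [0, 0, 0.2, -0.064, -0.096, 0, -1], [0, 0, 0.2, -0.064, -0.096, 0, -1]])

```text
time: 15.35
position: [0.5011, 0.2416, 0.2504]
orientation: [[-0.906, 0.424, 0.002], [0.424, 0.906, 0.002], [-0.001, 0.003, -1.0]]
ft_force: [5.3, 4.2, -1.5]
finger_gap: 0.173
finger_force: 39.4
```

```bash
python3 - <<'E'
from h import *
F=[]
for i in range(4): s=snap('top');st=sense();F.append(st['ft_force'])
print({k:np.round(st[k],4).tolist() for k in('time','position','finger_gap','finger_force','qpos')},np.mean(F,0))
ax=np.array([.5843,.2026]);d=st['position'][:2]-ax;print(np.hypot(*d),np.degrees(np.arctan2(d[1],d[0])))
hsv=cv2.cvtColor(s['pixels'],cv2.COLOR_RGB2HSV)
m=((hsv[...,0]>10)&(hsv[...,0]<28)&(hsv[...,1]>90)).astype(np.uint8);m[:140]=0;m[185:]=0;m[:,:140]=0;m[:,195:]=0
v,u=np.nonzero(m);print(len(u))
if len(u):
  p=plane(s,[u.mean(),v.mean()],.051)[0][:2]-ax;print('pawl',u.mean(),v.mean(),np.hypot(*p),np.degrees(np.arctan2(p[1],p[0])))
P=cloud(s)
Q=P[(P[...,2]>.1)&(P[...,2]<.15)&(np.hypot(P[...,0]-.493,P[...,1]+.012)<.03)];print('beaker rim',len(Q),Q[:,2].max(),cv2.minEnclosingCircle(Q[:,:2].astype(np.float32)))
save(s,'t5.png');c=cv2.imread('pics/t5.png')[120:250,90:330];cv2.imwrite('pics/c5.png',cv2.resize(c,None,fx=3.3,fy=3.3,interpolation=2))
E
```

```text
{'time': 15.55, 'position': [0.5012, 0.2417, 0.2504], 'finger_gap': 0.176, 'finger_force': 39.3922, 'qpos': [0.4162, 0.4884, -1.1093, 1.8337, 0.4845, 1.1222, 0.2672]} [ 5.31931336  3.13439919 -2.06706799]
0.09189033188550275 154.80002579303218
4
pawl 161.25 156.0 0.06383591642373826 -27.701308246524675
beaker rim 165 0.12834849475020813 ((0.49188151955604553, -0.01055348664522171), 0.023710675537586212)
```

View pics/c5.png

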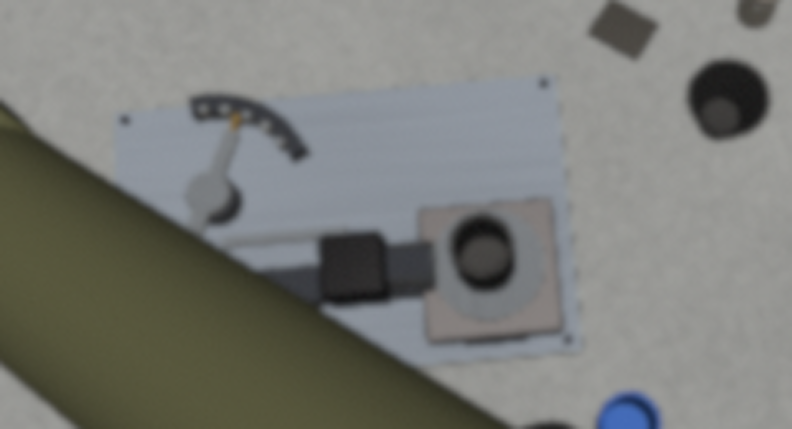

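The crop shows the pawl tip at (235,120), between the third and fourth pins, with the beaker still standing on the pan at (483,250). I'll nudge 1° towards the notch's middle and let it settle.

Emit:
play_rows(rows=[[0, 0, 0.006, -0.001, -0.003, 0, -1], [0, 0, 0.011, -0.003, -0.006, 0, -1], [0, 0, 0.011, -0.003, -0.006, 0, -1], [0, 0, 0.011, -0.003, -0.006, 0, -1], [0, 0, 0.011, -0.003, -0.006, 0, -1]])

```text
time: 16.05
position: [0.5005, 0.2403, 0.2504]
orientation: [[-0.913, 0.409, 0.002], [0.409, 0.913, 0.002], [-0.001, 0.003, -1.0]]
ft_force: [5.8, 3.6, -2.2]
finger_gap: 0.175
finger_force: 39.4
```

```bash
python3 - <<'E'
from h import *
st=sense();d=st['position'][:2]-np.array([.5843,.2026]);print(st['time'],np.degrees(np.arctan2(d[1],d[0]))-97.0,st['ft_force'],st['finger_force'])
print(robot.job_done())
E
```

```text
16.05 58.79825206477304 [ 5.75366076  3.58971694 -2.19389773] 39.40906226634979
the job is handed in; nothing more can be done
None
```

The job is handed in at 16 s: the beaker stands upright about 2 mm off the pan's centre, with the pan about 5 mm down, and the gripper still holds the lever in the third click (about 58.8° from rest; crests at about 51° and 66°).

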